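# Snap the egg box lid shut all round

## Task

Close the packed egg box: press down the lid's rim section by section, all the way round, until all six grey sections have snapped down flat and stay shut. Only press with the fingertips: do not lift or tip the box or push it away from its place, leave the stamp, the ink pad and the egg in its cup alone, and move clear when you are done.

Things in the scene. Friction and masses are not known exactly. Their poses are not given: they have to be found in the camera images.
- eggbox: The egg box: a loose white plastic box, 160 (x) by 210 (y) by 74 mm high, about 1 kg with its 12 eggs, closed by a clear flat lid panel (104 by 154 mm, top 76 mm above the table, part of the box, does not move) with six separate grey rim sections around it. Origin: centre of its underside, on the table; z up, y along its long side, x across it (-x is the side nearer the robot when not turned). It starts turned by up to about 0.45 rad about z.
- rim_near_left_top (a point): Middle of the upper face of the grey lid-rim section on the near (-x) long side, its +y half; centred at (-68, 53.5) mm in the box's frame, long along y. Its flat top is 104 by 28 mm, 3 mm from its neighbours, with a thin skirt and a small thumb tab on its outside. The point moves with the section: 90 mm above the table while it is sprung up, 80 mm when snapped shut. It moves straight down wherever it is pressed.
- rim_near_left (a joint): How far this rim section (near left) is pressed down, in m: 0 sprung up, 0.010 (hard stop) snapped shut. Snap action: it resists with about 7 N at the start and less and less on the way down; somewhat before or at the middle (0.0035 to 0.005) it snaps over, pulls itself shut and stays; let go earlier, it springs back up.
- rim_near_right_top (a point): Middle of the upper face of the grey lid-rim section on the near (-x) long side, its -y half; centred at (-68, -53.5) mm, long along y. Its flat top is 104 by 28 mm, 3 mm from its neighbours, with a thin skirt and a small thumb tab on its outside. The point moves with the section: 90 mm above the table while it is sprung up, 80 mm when snapped shut. It moves straight down wherever it is pressed.
- rim_near_right (a joint): How far this rim section (near right) is pressed down, in m: 0 sprung up, 0.010 (hard stop) snapped shut. Snap action: it resists with about 7 N at the start and less and less on the way down; somewhat before or at the middle (0.0035 to 0.005) it snaps over, pulls itself shut and stays; let go earlier, it springs back up.
- rim_far_left_top (a point): Middle of the upper face of the grey lid-rim section on the far (+x) long side, its +y half; centred at (68, 53.5) mm, long along y. Its flat top is 104 by 28 mm, 3 mm from its neighbours, with a thin skirt and a small thumb tab on its outside. The point moves with the section: 90 mm above the table while it is sprung up, 80 mm when snapped shut. It moves straight down wherever it is pressed.
- rim_far_left (a joint): How far this rim section (far left) is pressed down, in m: 0 sprung up, 0.010 (hard stop) snapped shut. Snap action: it resists with about 7 N at the start and less and less on the way down; somewhat before or at the middle (0.0035 to 0.005) it snaps over, pulls itself shut and stays; let go earlier, it springs back up.
- rim_far_right_top (a point): Middle of the upper face of the grey lid-rim section on the far (+x) long side, its -y half; centred at (68, -53.5) mm, long along y. Its flat top is 104 by 28 mm, 3 mm from its neighbours, with a thin skirt and a small thumb tab on its outside. The point moves with the section: 90 mm above the table while it is sprung up, 80 mm when snapped shut. It moves straight down wherever it is pressed.
- rim_far_right (a joint): How far this rim section (far right) is pressed down, in m: 0 sprung up, 0.010 (hard stop) snapped shut. Snap action: it resists with about 7 N at the start and less and less on the way down; somewhat before or at the middle (0.0035 to 0.005) it snaps over, pulls itself shut and stays; let go earlier, it springs back up.
- rim_left_end_top (a point): Middle of the upper face of the grey lid-rim section along the +y short end; centred at (0, 93) mm, long along x. Its flat top is 104 by 28 mm, 3 mm from its neighbours, with a thin skirt and a small thumb tab on its outside. The point moves with the section: 90 mm above the table while it is sprung up, 80 mm when snapped shut. It moves straight down wherever it is pressed.
- rim_left_end (a joint): How far this rim section (left end) is pressed down, in m: 0 sprung up, 0.010 (hard stop) snapped shut. Snap action: it resists with about 7 N at the start and less and less on the way down; somewhat before or at the middle (0.0035 to 0.005) it snaps over, pulls itself shut and stays; let go earlier, it springs back up.
- rim_right_end_top (a point): Middle of the upper face of the grey lid-rim section along the -y short end; centred at (0, -93) mm, long along x. Its flat top is 104 by 28 mm, 3 mm from its neighbours, with a thin skirt and a small thumb tab on its outside. The point moves with the section: 90 mm above the table while it is sprung up, 80 mm when snapped shut. It moves straight down wherever it is pressed.
- rim_right_end (a joint): How far this rim section (right end) is pressed down, in m: 0 sprung up, 0.010 (hard stop) snapped shut. Snap action: it resists with about 7 N at the start and less and less on the way down; somewhat before or at the middle (0.0035 to 0.005) it snaps over, pulls itself shut and stays; let go earlier, it springs back up.
- stamp: Bystander: a loose turned dark-wood hand stamp standing upright, 34 mm foot, 70 mm high, beside the box's +y end. Origin at the centre of its underside. Leave it alone.
- inkpad: Bystander: a loose flat ink pad, 60 by 90 by 15 mm, beside the box's -y end. Origin at the centre of its underside. Leave it alone.
- cup_egg: Bystander: a single pale egg in a low white cup, 48 mm wide, 74 mm high, loose, beyond the box's far side. Origin at the centre of its underside. Leave it alone.

How it is judged:
By the outcome, as a careful person would: the job done as asked, in the order asked, and still so for the second after the job is handed in, with the robot touching nothing.
It also fails if it takes over 64 s, if anything falls off the work surface, if the arm or the gripper's body presses on something with over 40 N, if the wrist force passes 120 N, or if a joint passes its speed limit or range.

## Robot

A 6-joint arm with a two-finger parallel gripper is mounted at the origin on the work surface. World frame = base frame: x ahead of the robot, y to its left, z up, the work surface at z = 0. Lengths are in m, angles in rad, forces in N, time in s.
With the tool pointing down it reaches from about 0.25 to 0.775 m from the base axis. Payload 4 kg.
Tool frame: the origin (TCP) lies at the very end of the fingers, on their centre line; the grasp point (between the pads) lies 19 mm behind it; x points along the fingers, y is the direction in which the jaws open and shut, and the axes are right-handed (so a half turn about x gives the same grasp; the last joint's range is limited). The gripper opens to 94 mm and grips with 3 to 60 N. Pads are 16 mm wide; open, the fingers measure 119 mm over their backs; the gripper's body (75 mm by 177 mm) begins 78 mm behind the grasp point.
Start: joints at [1.039, 0.087, 1.371, -0, 1.684, -0.103], TCP at [0.229, 0.5, 0.206] pointing down, gripper open.
Joint ranges: [-3.1, 3.1], [-0.76, 2.03], [0.27, 2.55], [-1.08, 4.22], [0.17, 2.65], [-2.57, 2.57]. Speed limits (rad/s): [2.79, 2.79, 3.14, 3.14, 3.14, 3.14].

## Interface

Orientations are given as [roll, pitch, yaw] about the fixed x, y, z axes, in that order (R = Rz(yaw) Ry(pitch) Rx(roll)).
In Python, from bench import robot gives the robot as it stands.
- The arm moves only by the tool carry_out, never from a script. Its argument "targets" is a list of rows, each a list of 5 numbers: the closure, from 0 (fully open) to 1 (shut), then the shift along the tool's x, y, z in cm, then the turn about the tool's x in degrees. In form: [[fingers, tx, ty, tz, turn], ...]. A call has 1 to 20 rows; each row shifts and turns the commanded pose from where the row before left it, along the tool's axes as they then stand; what a row does not reach is not made up. A row lasts 1/10 s, in which the tool goes at most 50 mm and 8.59 degrees, less where a joint would pass 70% of its speed; a pose out of reach is approached as far as the arm can. A call is refused whole if a number of a shift passes 5 or a number of a turn 8.59, either way. A call with a gripper value outside its range is refused whole. The fingers move at their own pace and stop on an object; the grip force is fixed at half the most. Time passes only in rows, so rows that do not move let the fingers close. It gives the time, the measured TCP pose, the force and the opening at its end, in the units of the state.
- robot.get_obs(): the state, without advancing time (a new reading comes with each control period).
- robot.snapshot(name): name is "side" or "top" or "wrist"; returns a dict with "image" (400x640x3 uint8, red, green, blue), "camera_matrix" (3x3 intrinsics, pixels), "pose" (4x4, takes a point from camera to world coordinates). Camera axes: x right, y up, looking along -z (the intrinsics and any distortion apply to the point x, -y, -z); pixel columns grow to the right and rows downward; lengths in m; the calibration is good to about 2 mm. A picture is of the moment at which its call begins. There is no depth.
- robot.close_job(): hands the job in, once; it reports no verdict.
The state is a dict: "time": time; "joint_positions": joint angles; "qvel": joint speeds; "joint_torque": joint torques, N m; "tool_pos": TCP position; "ee_rot": TCP orientation; "wrist_force": force on the tool from outside, world axes, zero at the start; "wrist_torque": the same for the moment, N m; "width": finger opening in m.
Only numpy, scipy, OpenCV 4.12 (cv2) and the standard library are available. Lean on these libraries where they do the work, as an engineer would, in place of code of your own. Each camera call takes 0.05 s, during which the arm holds its last target. There are 200 camera calls.

## Working session

There is one attempt and no reset: what is moved stays moved. The work goes in short steps, Python scripts to look and compute and a tool call to move; the robot and the scene stay as the last step left them, time stands still between calls to the robot, and variables do not carry over. Pictures are saved under pics/ and viewed, about 8 in all and at most 12, crops included, and the job is handed in when it is done.

Besides the shell and the picture viewer there is one more tool, called as name(argument=value, ...), one argument or row to a line, values as JSON. carry_out: Moves the arm, as the interface text tells. Its arguments: {"type":"object","properties":{"targets":{"type":"array","items":{"type":"array","items":{"type":"number"}}}},"required":["targets"]}

```bash
mkdir -p pics; ls; python3 - <<'E'
from bench import robot
import cv2,numpy as np
o=robot.get_obs();print({k:np.round(v,3).tolist() for k,v in o.items()})
for n in("top","side"):
    s=robot.snapshot(n);cv2.imwrite(f"pics/{n}0.png",s["image"][:,:,::-1]);print(n,np.round(s["camera_matrix"],1).tolist(),np.round(s["pose"],3).tolist())
E
```

```text
pics
{'time': 0.0, 'joint_positions': [1.039, 0.088, 1.372, 0.0, 1.684, -0.103], 'qvel': [0.002, -0.002, 0.0, 0.001, -0.001, -0.0], 'joint_torque': [-0.0, -34.017, -30.243, 0.072, 0.032, -0.0], 'tool_pos': [0.228, 0.5, 0.204], 'ee_rot': [-1.688, 1.569, -2.117], 'wrist_force': [-0.129, 0.1, -0.322], 'wrist_torque': [0.06, 0.029, -0.004], 'width': 0.094}
top [[396.0, 0.0, 323.4], [0.0, 396.0, 206.6], [0.0, 0.0, 1.0]] [[0.026, 0.987, -0.159, 0.457], [-0.999, 0.029, 0.017, 0.039], [0.021, 0.158, 0.987, 0.942], [0.0, 0.0, 0.0, 1.0]]
side [[375.3, 0.0, 320.0], [0.0, 375.3, 196.3], [0.0, 0.0, 1.0]] [[-0.969, 0.181, -0.171, 0.465], [-0.248, -0.661, 0.708, 0.651], [0.015, 0.728, 0.686, 0.683], [0.0, 0.0, 0.0, 1.0]]
```

View pics/top0.png

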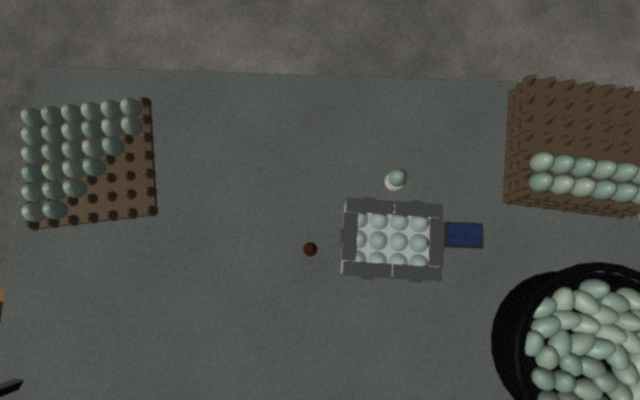

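View pics/side0.png

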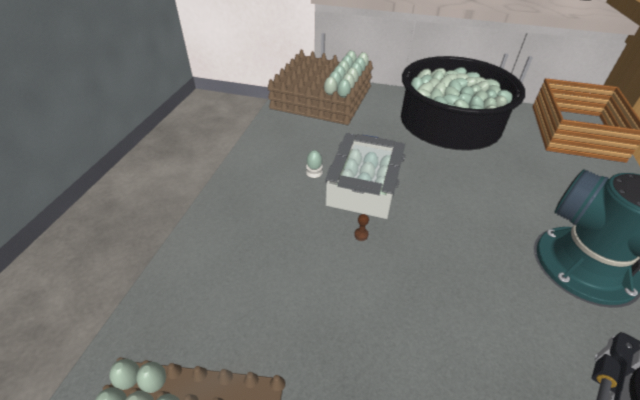

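The top view shows the box at about columns 341–442 and rows 199–281, slightly turned. The stamp is at (310,249), the ink pad at (464,235) and the egg cup at (397,179). The side view agrees.

```bash
cat > h.py <<'E'
import cv2,numpy as np
from bench import robot
def ray(s,uv,z):
    K,P=s["camera_matrix"],s["pose"]
    d=np.linalg.inv(K)@np.array([uv[0],uv[1],1.]); d=P[:3,:3]@(d*[1,-1,-1])
    return P[:3,3]+d*(z-P[2,3])/d[2]
def proj(s,p):
    K,P=s["camera_matrix"],s["pose"]
    c=P[:3,:3].T@(np.asarray(p)-P[:3,3]); c=K@(c*[1,-1,-1]); return c[:2]/c[2]
def rot(o):
    from scipy.spatial.transform import Rotation as R
    return R.from_euler("xyz",o["ee_rot"]).as_matrix()
E
python3 - <<'E'
from h import *
im=cv2.imread("pics/top0.png")
s=robot.snapshot("top")
for uv in[(378,206),(348,240),(436,240),(380,270),(250,300),(330,300)]:print(uv,im[uv[1],uv[0]])
for n,uv in dict(a=(345,199),b=(442,205),c=(440,281),d=(341,275)).items():print(n,ray(s,uv,.09).round(3))
for n,uv in dict(stamp=(310,249),).items():print(n,ray(s,uv,.06).round(3))
print(ray(s,(397,179),.06).round(3),ray(s,(464,235),.015).round(3))
c=cv2.resize(im[190:290,330:490],None,fx=5,fy=5,interpolation=cv2.INTER_CUBIC)
cv2.imwrite("pics/c.png",cv2.convertScaleAbs(c,alpha=1.6))
print(rot(robot.get_obs()).round(3))
E
```

```text
(378, 206) [60 61 57]
(348, 240) [65 64 63]
(436, 240) [65 63 62]
(380, 270) [66 65 64]
(250, 300) [76 81 80]
(330, 300) [85 88 86]
a [ 0.612 -0.022  0.09 ]
b [ 0.605 -0.235  0.09 ]
c [ 0.441 -0.227  0.09 ]
d [ 0.448 -0.016  0.09 ]
stamp [0.503 0.052 0.06 ]
[ 0.668 -0.142  0.06 ] [ 0.548 -0.31   0.015]
[[-0.001  0.416  0.909]
 [-0.002  0.909 -0.416]
 [-1.    -0.002 -0.   ]]
```

View pics/c.png

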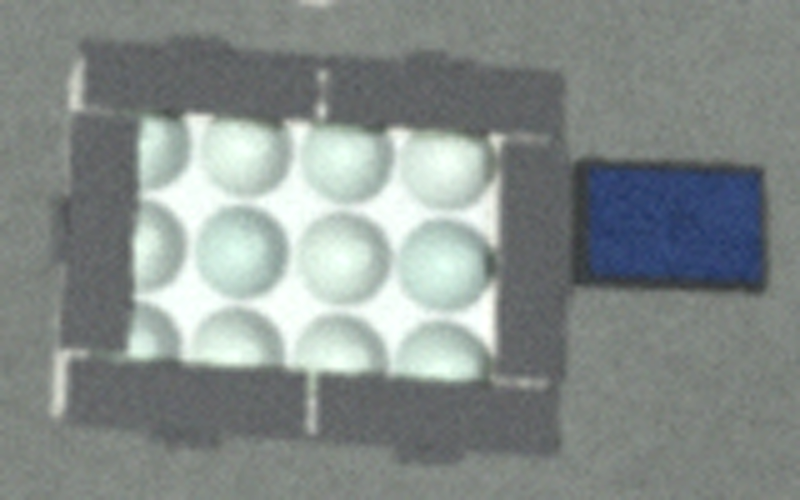

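Box centre is about (0.527, −0.125) and its yaw about −0.035 rad. I'll close the fingers, align the tool with the box and go above the near-left section.

carry_out(
  targets=[
    [1,0,0,0,-7.5],
    [1,0,0,0,-7.5],
    [1,0,0,0,-7.6],
    [1,0,-2,0.9,0],
    [1,0,-4,1.8,0],
    [1,0,-4,1.8,0],
    [1,0,-4,1.8,0],
    [1,0,-4,1.8,0],
    [1,0,-4,1.8,0],
    [1,0,-4,1.8,0],
    [1,0,-4,1.8,0],
    [1,0,-4,1.8,0],
    [1,0,-4,1.8,0],
    [1,0,-4,1.8,0],
    [1,0,-4,1.8,0],
    [1,0,-4,1.8,0],
    [1,0,-4,1.8,0],
    [1,0,-2,0.9,0],
    [1,0,0,0,0],
    [1,0,0,0,0],
  ],
)

```text
time: 2.15
tool_pos: [0.461, -0.0679, 0.205]
ee_rot: [2.429, 1.569, 2.393]
wrist_force: [0.1, 0.1, 0.2]
width: 0.0005
```

```bash
python3 - <<'E'
from h import *
o=robot.get_obs();print(o["tool_pos"].round(4) if hasattr(o["tool_pos"],"round") else o["tool_pos"],o["width"]);print(rot(o).round(3))
s=robot.snapshot("wrist");cv2.imwrite("pics/w1.png",s["image"][:,:,::-1])
np.savez("w1.npz",**s)
c,b=np.array([.5265,-.125]),-.035
X=np.array([np.cos(b),np.sin(b)]);Y=np.array([-X[1],X[0]])
for p in[(-82,0),(-82,107),(82,107),(-54,1.5),(-54,-1.5),(-68,53.5)]:
    q=c+X*p[0]/1e3+Y*p[1]/1e3;print(p,proj(s,[*q,.09]).round(0))
E
```

```text
[ 0.461  -0.0679  0.205 ] 0.0005358066385404376
[[-0.001  0.035  0.999]
 [ 0.001  0.999 -0.035]
 [-1.     0.001 -0.001]]
(-82, 0) [259. 178.]
(-82, 107) [372. 178.]
(82, 107) [365. 327.]
(-54, 1.5) [262. 206.]
(-54, -1.5) [259. 206.]
(-68, 53.5) [315. 192.]
```

View pics/w1.png

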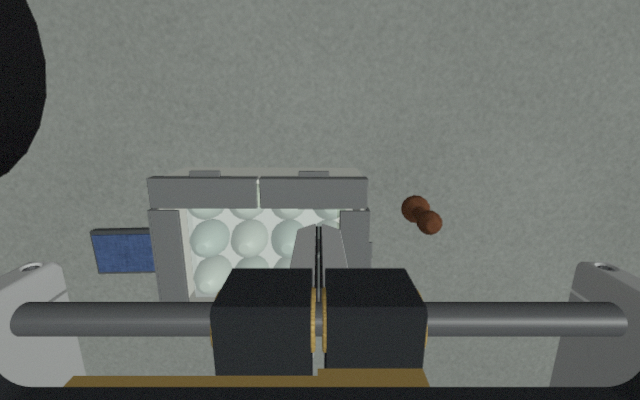

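The wrist view shows the near rim's outer edge at row 178 and the gap at column 258. My prediction was row 178 and about column 260, so the box pose is good to 1–3 mm. Pressing near-left now.

carry_out(
  targets=[
    [1,3,0,0,0],
    [1,4,0,0,0],
    [1,3,0,0,0],
    [1,1,0,0,0],
    [1,0.3,0,0,0],
    [1,0.3,0,0,0],
    [1,0.3,0,0,0],
    [1,0.3,0,0,0],
    [1,0.1,0,0,0],
    [1,0,0,0,0],
    [1,0,0,0,0],
  ],
)

```text
time: 3.3
tool_pos: [0.4618, -0.0682, 0.0831]
ee_rot: [-0.233, 1.569, -0.267]
wrist_force: [-0.1, 0.6, -0.0]
width: 0.0002
```

Force is near zero at 83 mm, so the section has snapped. Next are left end and far left, lifting between them.

carry_out(
  targets=[
    [1,-3,0,0,0],
    [1,0,2,3.4,0],
    [1,0,1.9,3.3,0],
    [1,0,0,0,0],
    [1,1.5,0,0,0],
    [1,0.3,0,0,0],
    [1,0.3,0,0,0],
    [1,0.3,0,0,0],
    [1,0.3,0,0,0],
    [1,0.3,0,0,0],
    [1,0.1,0,0,0],
    [1,0,0,0,0],
  ],
)

```text
time: 4.5
tool_pos: [0.5294, -0.0317, 0.0813]
ee_rot: [0.429, 1.571, 0.394]
wrist_force: [-0.3, -0.4, 0.6]
width: 0.0006
```

carry_out(
  targets=[
    [1,-3.1,0,0,0],
    [1,0,-2,3.4,0],
    [1,0,-1.9,3.3,0],
    [1,0,0,0,0],
    [1,1.5,0,0,0],
    [1,0.3,0,0,0],
    [1,0.3,0,0,0],
    [1,0.3,0,0,0],
    [1,0.3,0,0,0],
    [1,0.3,0,0,0],
    [1,0.1,0,0,0],
    [1,0,0,0,0],
  ],
)

```text
time: 5.7
tool_pos: [0.595, -0.0724, 0.0812]
ee_rot: [0.709, 1.571, 0.675]
wrist_force: [0.2, 0.3, -0.1]
width: 0.0005
```

carry_out(
  targets=[
    [1,-3.1,0,0,0],
    [1,0,-3.6,0,0],
    [1,0,-3.6,0,0],
    [1,0,-3.6,0,0],
    [1,0,0,0,0],
    [1,1.5,0,0,0],
    [1,0.3,0,0,0],
    [1,0.3,0,0,0],
    [1,0.3,0,0,0],
    [1,0.3,0,0,0],
    [1,0.3,0,0,0],
    [1,0.1,0,0,0],
    [1,0,0,0,0],
  ],
)

```text
time: 7.0
tool_pos: [0.5918, -0.1801, 0.0813]
ee_rot: [0.073, 1.57, 0.039]
wrist_force: [0.7, 0.6, 0.7]
width: 0.0008
```

carry_out(
  targets=[
    [1,-3.1,0,0,0],
    [1,0,-2,-3.4,0],
    [1,0,-1.9,-3.4,0],
    [1,0,0,0,0],
    [1,1.5,0,0,0],
    [1,0.3,0,0,0],
    [1,0.3,0,0,0],
    [1,0.3,0,0,0],
    [1,0.3,0,0,0],
    [1,0.3,0,0,0],
    [1,0.1,0,0,0],
    [1,0,0,0,0],
  ],
)

```text
time: 8.2
tool_pos: [0.5226, -0.217, 0.081]
ee_rot: [2.167, 1.571, 2.133]
wrist_force: [0.1, 0.2, -0.5]
width: 0.0007
```

carry_out(
  targets=[
    [1,-3.1,0,0,0],
    [1,0,2,-3.4,0],
    [1,0,1.9,-3.4,0],
    [1,0,0,0,0],
    [1,1.5,0,0,0],
    [1,0.3,0,0,0],
    [1,0.3,0,0,0],
    [1,0.3,0,0,0],
    [1,0.3,0,0,0],
    [1,0.3,0,0,0],
    [1,0.1,0,0,0],
    [1,0,0,0,0],
  ],
)

```text
time: 9.4
tool_pos: [0.456, -0.1762, 0.0813]
ee_rot: [0.106, 1.571, 0.072]
wrist_force: [-0.6, 0.4, -1.0]
width: 0.0004
```

carry_out(
  targets=[
    [1,-4,0,0,0],
    [1,-4,0,0,0],
    [1,-4,0,0,0],
    [1,0,4,-1.3,0],
    [1,0,4,-1.3,0],
    [1,0,4,-1.3,0],
    [1,0,4,-1.3,0],
    [1,0,4,-1.3,0],
    [1,0,4,-1.3,0],
    [1,0,4,-1.3,0],
    [1,0,4,-1.3,0],
    [1,0,4,-1.3,0],
    [1,0,4,-1.3,0],
    [1,0,4,-1.3,0],
    [1,0,0,0,0],
    [1,0,0,0,0],
  ],
)

```text
time: 11.0
tool_pos: [0.3276, 0.2692, 0.2012]
ee_rot: [-1.74, 1.57, -1.771]
wrist_force: [0.1, -0.3, 0.9]
width: 0.0005
```

```bash
python3 - <<'E'
from h import *
a=robot.snapshot("top")["image"][190:290,330:490,::-1];b=robot.snapshot("side")["image"][120:220,290:450,::-1]
f=lambda c:cv2.convertScaleAbs(cv2.resize(c,None,fx=5,fy=5,interpolation=cv2.INTER_CUBIC),alpha=1.5)
cv2.imwrite("pics/e1.png",f(a));cv2.imwrite("pics/e2.png",f(b))
E
```

```text
(no output)
```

View pics/e1.png

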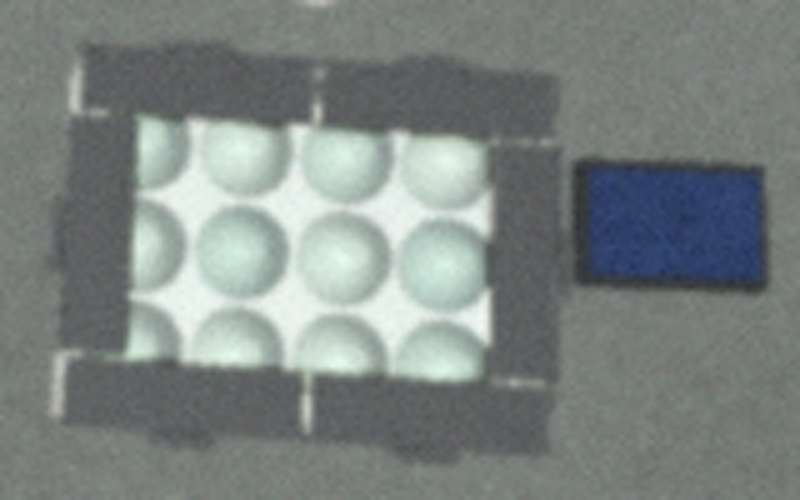

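View pics/e2.png

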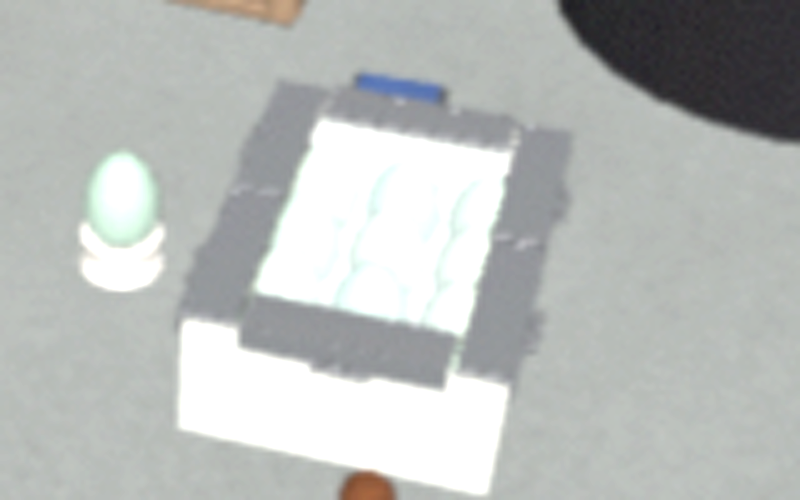

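The top crop shows all six sections, with the inked pad unmoved. In the side crop I want to compare the sections' levels before and after.

```bash
python3 - <<'E'
from h import *
f=lambda c:cv2.resize(c[125:220,320:410],None,fx=4.4,fy=5,interpolation=cv2.INTER_CUBIC)
s=robot.snapshot("side")
b=s["image"][:,:,::-1].copy()
cv2.imwrite("pics/cmp.png",np.hstack([f(cv2.imread("pics/side0.png")),f(b)]))
A=cv2.imread("pics/side0.png",0);B=cv2.cvtColor(b,cv2.COLOR_BGR2GRAY)
c,t=np.array([.5265,-.125]),-.035
X=np.array([np.cos(t),np.sin(t)]);Y=np.array([-X[1],X[0]])
for n,p in dict(nl=(-68,53.5),le=(0,93),fl=(68,53.5),fr=(68,-53.5),re=(0,-93),nr=(-68,-53.5)).items():
    q=c+X*p[0]/1e3+Y*p[1]/1e3
    u,w=proj(s,[*q,.09]),proj(s,[*q,.08]);x,y=u.round().astype(int)
    r=cv2.matchTemplate(B[y-14:y+19,x-16:x+17],A[y-9:y+10,x-11:x+12],cv2.TM_CCOEFF_NORMED)
    m=cv2.minMaxLoc(r);print(n,u.round(),"expected",(w-u).round(1),"seen",np.array(m[3])-5,round(m[1],2))
E
```

```text
nl [391. 178.] expected [-0.6  3.1] seen [0 2] 0.97
le [361. 183.] expected [-0.4  3.1] seen [-1  3] 0.99
fl [337. 168.] expected [-0.2  3.1] seen [-1  3] 0.98
fr [347. 144.] expected [-0.2  3. ] seen [0 3] 0.98
re [375. 140.] expected [-0.4  3. ] seen [5 4] 0.96
nr [397. 153.] expected [-0.6  3. ] seen [-1  3] 0.98
```

View pics/cmp.png

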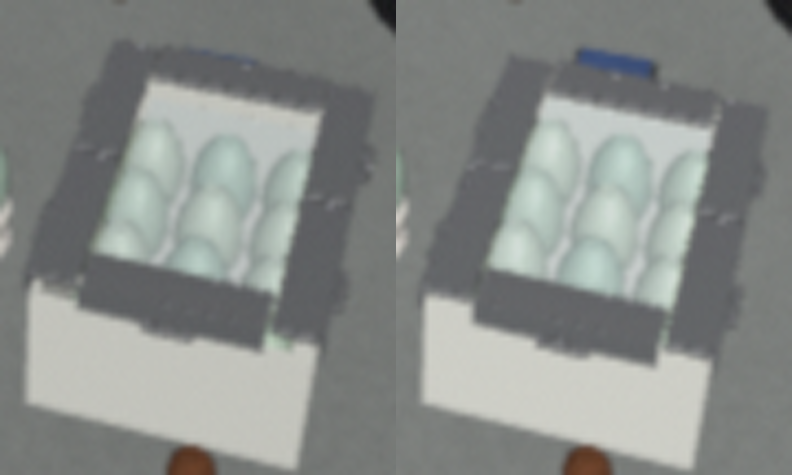

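The before/after pair shows all six sections lower. The left-end skirt has moved down from row ~290 to ~305, and the ink pad now shows over the right end. The box base, stamp and pad are unmoved. Handing in.

```bash
python3 -c "
from bench import robot
print(robot.close_job(), robot.get_obs()['time'])"
```

```text
the job is handed in; nothing more can be done
the job is handed in; nothing more can be done
```

The egg box is closed and handed in. I pressed all six rim sections down one by one with the closed fingertips: near left, left end, far left, far right, right end, near right. The arm then moved well clear, about 11 s in on the robot's clock.

- **Force:** after each press, the wrist force was 1 N or less with the tip at 81–83 mm. A section that had not snapped would still have been pushing back.
- **Sections down:** the side camera showed five sections 2–3 pixels lower, close to the 3 pixels expected for 10 mm. For the right end the automatic match was ambiguous (5 pixels sideways, 4 down). The before/after pictures show it lower too, with the ink pad now visible over it.
- **Box and other items:** in the final pictures the box base, stamp, ink pad and egg cup looked unmoved; I judged this by eye.

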